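# Clamp a cutting die in its setting jig with a cam lever

## Task

On the die-setting jig, push the orange-tabbed stop along until it slides the cutting die flush against the dark fence and presses it there snugly (a light push of roughly 10 N on the die; 20 N would bend its cutting band). Leave the stop there, then flip the red cam lever over centre and fully down on the other side so that it locks the rod, without forcing the lever at its end, and leave everything else on the bench where it is.

Things in the scene. Friction and masses are not known exactly. Their poses are not given: they have to be found in the camera images.
- jig: Fixed die-setting jig: aluminium plate 240 mm (x) x 400 mm (y, from -0.21 to +0.19), top 12 mm above the table. Origin on the table under the rod's line (x = 0). Its y axis points along the rod from the clamp to the fence; x is to the right of that, z up. The 14 mm square rod passes through a green clamp block 60 x 70 mm, centred at (0, -0.15), top 52 mm above the table.
- stop_rod (a joint): Travel of the stop along the jig's +y (m), 0 to 0.10; its foot face is at jig y = -0.015 + value. The die is seated at about 0.070. Slides with a drag of about 2.5 N and stays where it is left; once the lever is down a pad grips the rod.
- tab_top (a point): Centre of the top end of the orange tab on the stop, 100 mm above the table. The tab is upright, 30 mm wide (jig x), 12 mm thick (jig y), and free from 46 to 100 mm above the table; it may be pushed from behind (from the clamp side) or pinched.
- foot_face (a point): Centre of the flat front face of the stop's steel foot (60 mm wide, 34 mm high, directly under the tab and flush with its front), 29.5 mm above the table; faces jig +y, towards the die.
- fence_face (a point): Middle of the inner face of the dark steel fence fixed to the jig, at jig y = 0.165, 29 mm above the table. The fence is 150 mm wide (jig x), 15 mm thick, its top 46 mm above the table.
- die_center (a point): Centre (half-way up) of the loose cutting die: brown block with orange strips and a dark steel band, 90 mm (x) x 110 mm (y) x 32 mm high, 0.4 to 0.65 kg, lying on the jig plate between stop and fence, askew by up to 0.1 rad, its centre 15 to 25 mm short of the seated place. Its axes are the jig's when seated. Sliding it takes about 2 to 5 N.
- lever (a joint): Red cam lever (rad): 0 open, 2.0 fully down. It swings about the jig's y: lean from upright towards jig +x = value - 0.5, so it starts at 0 leaning to -x and ends almost level towards +x. A spring resists more and more (up to 0.6 N m about 0.9 to 1.2; 10 N at 60 mm); past centre, at 1.7, it snaps down and stays. Let go earlier it springs back to 0.3 or less.
- lever_pivot (a point): The lever's pivot axis (along jig y), 66 mm above the table, at jig (0, -0.15), between two steel ears (outside 32 mm over both along y, 22 mm along x, top 74 mm above the table).
- lever_tip (a point): Outer end of the red lever, 86 mm from the pivot; the bar is 16 mm wide (jig y) and 10 mm thick.
- round_cutter: round steel ring cutter standing on the jig plate, 36 mm across, 32 mm high; origin under its centre; leave alone
- hole_punch: steel punch standing upright on the jig plate, 16 mm across, 75 mm high; origin under its centre; leave alone
- adhesive: yellow jar, 60 mm across, 120 mm high; leave alone
- tape_roll: green roll, 96 mm across, 25 mm high; leave alone
- spare_die: another die with yellow strips, 136 x 78 x 32 mm; leave alone
Mind the look-alikes: they are no part of the job. What is shaped like the part that bears die_center but blue or pink is not meant.

How it is judged (in metres and radians):
On the way, in this order (a step that is already met when the one before it is completed fails the run):
1. with the lever still open, the die is pressed flush on the fence by the stop with at least 5 N (y of die_center in the frame of jig above 0.108 m and angle between the y axis of jig and the y axis of die_center, either way round below 0.035 rad and contact force between stop_rod and die above 5 N and value of joint lever below 0.7 rad), for 0.2 s.
2. the lever is thrown over centre, fully down (value of joint lever above 1.9 rad), for 0.2 s.
At the end, for the whole second after the job is handed in: The die lies flat and still against the fence (gap under 2 mm, askew by less than 0.035 rad), the stop's foot is within 2 mm of the die, and the lever is fully down (over 1.9 rad) (y of die_center in the frame of jig above 0.108 m and angle between the y axis of jig and the y axis of die_center, either way round below 0.035 rad and y of foot_face in the frame of die_center above -0.057 m and value of joint lever above 1.9 rad and angle between die_center's own z axis and vertical below 0.05 rad and linear speed of die below 0.01 m/s); the robot touches nothing.
It fails at once if the stop presses the die with more than 20 N (contact force between stop_rod and die above 20 N).
It fails at once if the fingers force the lever with more than 40 N (contact force between the fingers and lever above 40 N).
It fails at once if a bystander is moved more than 20 mm (distance of any of round_cutter, hole_punch, adhesive, tape_roll, spare_die from where it was at the start of the episode above 0.02 m).
It also fails if it takes over 64 s, if anything falls off the work surface, if the arm or the gripper's body presses on something with over 40 N, if the wrist force passes 120 N, or if a joint passes its speed limit or range.

## Robot

A 6-joint arm with a two-finger parallel gripper is mounted at the origin on the work surface. World frame = base frame: x ahead of the robot, y to its left, z up, the work surface at z = 0. Lengths are in mm, angles in rad, forces in N, time in s.
With the tool pointing down it reaches from about 350 to 1000 mm from the base axis. Payload 7.1 kg.
Tool frame: the origin (TCP) lies between the finger pads; the fingertips stand 19 mm ahead of it and the grasp point (between the pads) is the TCP; z points along the fingers, y is the direction in which the jaws open and shut (so a half turn about z gives the same grasp; the last joint's range is limited). The gripper opens to 85 mm and grips with 20 to 120 N. Pads are 22 mm wide; open, the fingers measure 114 mm over their backs; the gripper's body (76 mm by 85 mm) begins 54 mm behind the grasp point. The pads swing forward as they close: fully open they stand 13 mm farther back than shut.
Start: joints at [-1.314, 0.423, 1.63, -0, 1.089, -0.019], TCP at [170.216, -601.358, 250.319] pointing down, gripper open.
Joint ranges: [-3, 3], [-0.9, 2.11], [0.09, 2.58], [-1.31, 4.45], [0.11, 2.69], [-2.54, 2.54]. Speed limits (rad/s): [2.39, 2.39, 3.01, 3.14, 3.14, 3.14].

## Interface

Orientations are given as a rotation vector (axis times angle).
In Python, from bench import ctrl gives the robot as it stands.
- The arm moves only by the tool apply_moves, never from a script. Its argument "plan" is one flat list of numbers, 7 for each row, row after row: the turn, a rotation vector about the tool's x, y, z in rad, then the shift along the tool's x, y, z in m, then the closure, from -1 (fully open) to 1 (shut). In form: [rx, ry, rz, dx, dy, dz, gripper, rx, ry, rz, dx, dy, dz, gripper, ...]. A call has 1 to 12 rows; each row is the pose to reach, as a shift and turn from the pose measured when the call began, along the tool's axes at that moment; what a row does not reach only later rows make up. A row lasts 1/8 s, in which the tool goes at most 62.5 mm and 10.7 degrees, less where a joint would pass 70% of its speed; a pose out of reach is approached as far as the arm can. A call with a gripper value outside its range is refused whole. The fingers move at their own pace and stop on an object; "force" is the grip in N (left out, the last holds). Time passes only in rows, so rows that repeat a pose let the fingers close. It gives the time, the measured TCP pose, the force and the opening at its end, in the units of the state.
- ctrl.observe(): the state, without advancing time (a new reading comes with each control period).
- ctrl.grab_frame(name): name is "scene" or "top"; returns the picture (400x640x3 uint8, red, green, blue); there is no depth.
- ctrl.camera_model(name): a dict with "fov_y" (degrees; the focal length in pixels is half the picture's height over the tangent of half this angle, whatever the lens; pixels are square), "cx", "cy" (the principal point, pixels), "R" (3x3) and "t" (3): a world point X has camera coordinates R X + t. Camera axes: x right, y down, z forward; pixel columns grow to the right and rows downward; lengths in mm; the calibration is good to about 2 mm. A picture is of the moment at which its call begins. camera_model takes no time and is no camera call.
- ctrl.job_done(): hands the job in, once; it reports no verdict.
Trained networks look in the newest picture that a camera, given by its name, has taken for a name from the list of things; names that differ only in an ending like _2 or _b are one class to them, and where a whole thing is asked for, a point or a joint stands for the part that bears it (a point fixed in the world has none). Each returns a list of dicts, best first, with "confidence" (0 to 1); they miss things now and then, are a little off and sometimes report something else, mostly with a low value. They report only what shows in the picture. A call takes as long as a camera call. They do not tell look-alikes from the thing itself.
- ctrl.spot_in(camera, name): "pixel" ([column, row] in pixels, amid what is visible of it).
- ctrl.outline_of(camera, name): "pixels" (400x640 bool, what is visible of it) and "pixel" ([column, row] in pixels, amid what is visible of it).
The state is a dict: "time_s": time; "joint_pos": joint angles; "dq": joint speeds; "effort": joint torques, N m; "eef_pos": TCP position; "ee_rot": TCP orientation; "ft_force": force on the tool from outside, world axes, zero at the start; "ft_torque": the same for the moment, N m; "opening": finger opening in mm.
Only numpy, scipy, OpenCV 4.12 (cv2) and the standard library are available. Lean on these libraries where they do the work, as an engineer would, in place of code of your own. Each camera call takes 0.05 s, during which the arm holds its last target. There are 200 camera calls.

## Working session

There is one attempt and no reset: what is moved stays moved. The work goes in short steps, Python scripts to look and compute and a tool call to move; the robot and the scene stay as the last step left them, time stands still between calls to the robot, and variables do not carry over. Pictures are saved under pics/ and viewed, about 8 in all and at most 12, crops included, and the job is handed in when it is done.

Besides the shell and the picture viewer there is one more tool, called after ">>>" by a JSON object that holds its "fn" and its "kwargs", one argument or row to a line. apply_moves: Moves the arm, as the interface text tells. Its arguments: {"type":"object","properties":{"plan":{"type":"array","items":{"type":"number"}},"force":{"type":"number"}},"required":["plan"]}

```bash
mkdir -p pics; cat > h.py <<'E'
import numpy as np, cv2
from bench import ctrl
def cam(n):
    c=ctrl.camera_model(n); f=200/np.tan(np.radians(c['fov_y'])/2)
    return f,c['cx'],c['cy'],np.array(c['R']),np.array(c['t'])
def ray(n,px,z):
    f,cx,cy,R,t=cam(n); d=R.T@np.array([(px[0]-cx)/f,(px[1]-cy)/f,1]); o=-R.T@t
    return o+d*(z-o[2])/d[2]
def proj(n,X):
    f,cx,cy,R,t=cam(n); c=R@np.array(X,float)+t; return np.array([cx+f*c[0]/c[2],cy+f*c[1]/c[2]])
E
python3 - <<'E'
from h import *
for n in('scene','top'):
    im=ctrl.grab_frame(n); cv2.imwrite(f'pics/{n}0.png',im[:,:,::-1])
    print(n,{k:np.round(v,3).tolist() for k,v in ctrl.camera_model(n).items() if not isinstance(v,str)})
H=dict(tab_top=100,foot_face=29.5,fence_face=29,die_center=28,lever_pivot=66,lever_tip=140,hole_punch=50,round_cutter=30,adhesive=60,tape_roll=12,jig=12,stop_rod=60,spare_die=16)
for k,z in H.items():
  for n in('top','scene'):
    for r in ctrl.spot_in(n,k)[:3]:
        print(k,n,np.round(r['pixel']),round(r['confidence'],2),np.round(ray(n,r['pixel'],z)[:2]))
print(ctrl.observe())
E
```

```text
scene {'fov_y': 52.087, 'cx': 318.142, 'cy': 201.192, 'R': [[-0.693, 0.721, 0.006], [0.397, 0.389, -0.831], [-0.601, -0.574, -0.556]], 't': [339.188, -122.118, 1667.298]}
top {'fov_y': 51.249, 'cx': 314.408, 'cy': 206.382, 'R': [[0.014, -1.0, -0.002], [-0.986, -0.014, -0.168], [0.168, 0.004, -0.986]], 't': [6.781, 532.966, 1099.606]}
tab_top top [334. 194.] 0.78 [556. -36.]
tab_top scene [296. 220.] 0.94 [623.  38.]
foot_face top [338. 195.] 0.74 [569. -51.]
foot_face scene [300. 219.] 0.8 [546. -28.]
fence_face top [331. 198.] 0.82 [561. -33.]
fence_face top [338. 196.] 0.52 [565. -51.]
fence_face scene [297. 226.] 0.65 [579.  -8.]
die_center top [224. 296.] 0.91 [289. 254.]
die_center top [288. 209.] 0.87 [528.  87.]
die_center top [206. 128.] 0.75 [759. 331.]
die_center scene [324. 234.] 0.65 [547.  81.]
die_center scene [313. 174.] 0.63 [ 304. -208.]
die_center scene [338. 324.] 0.62 [777. 341.]
lever_pivot top [154. 211.] 0.74 [511. 444.]
lever_pivot top [332. 202.] 0.63 [542. -32.]
lever_pivot scene [294. 232.] 0.6 [638.  41.]
lever_tip top [379. 188.] 0.59 [ 565. -148.]
lever_
[... 723 characters left out ...]
98 [ 458. -469.]
{'time_s': 1.4, 'joint_pos': array([-1.31399897e+00,  4.23100088e-01,  1.62992866e+00,  7.79411022e-07,
        1.08861072e+00, -1.89832727e-02]), 'dq': array([ 9.24723940e-05, -5.32341911e-04, -7.36953456e-04, -9.58270948e-04,
        8.56642980e-04, -9.82090950e-04]), 'effort': array([-1.32388166e-03, -5.57342112e+01, -2.82143730e+01, -1.12054593e-04,
        8.52853191e-04, -1.09301394e-05]), 'eef_pos': array([ 170.21231522, -601.33881912,  250.30772365]), 'ee_rot': array([-3.11172719e+00, -4.31816760e-01,  7.64698695e-06]), 'ft_force': array([-0.01643661,  1.00190916,  0.12560081]), 'ft_torque': array([ 0.04204743,  0.03133007, -0.01077313]), 'opening': 85.3900396620534}
```

```bash
python3 - <<'E'
import cv2,numpy as np
a=cv2.imread('pics/top0.png')[120:290,220:430]; b=cv2.imread('pics/scene0.png')[150:300,210:400]
cv2.imwrite('pics/t1.png',cv2.resize(a,(740,599),interpolation=cv2.INTER_CUBIC))
cv2.imwrite('pics/s1.png',cv2.resize(b,(760,600),interpolation=cv2.INTER_CUBIC))
E
```

```text
(no output)
```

View pics/t1.png

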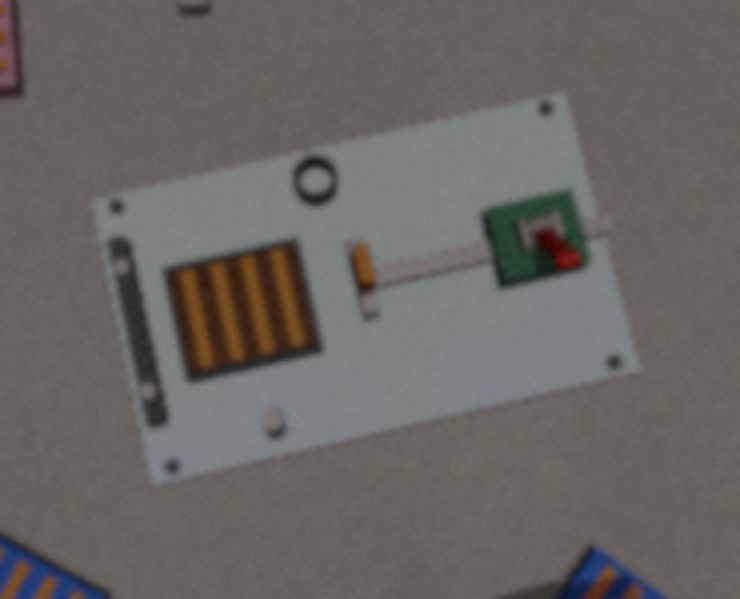

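View pics/s1.png

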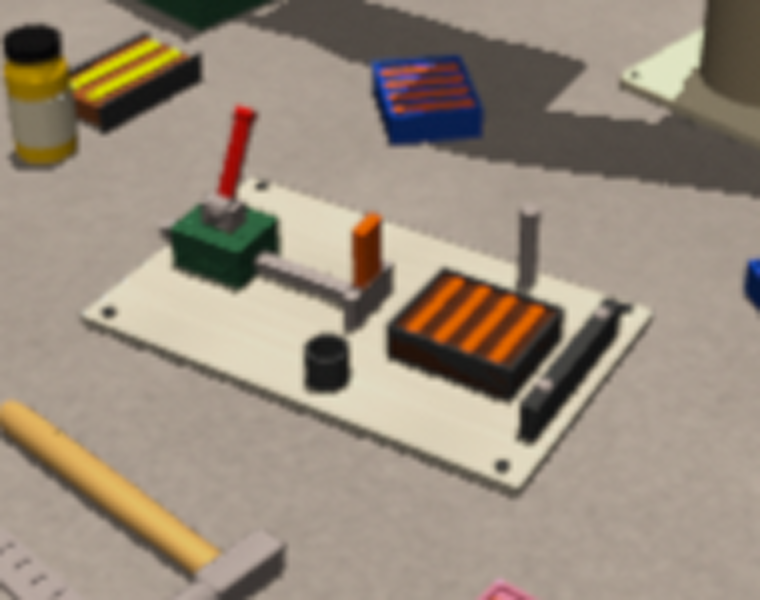

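View pics/top0.png

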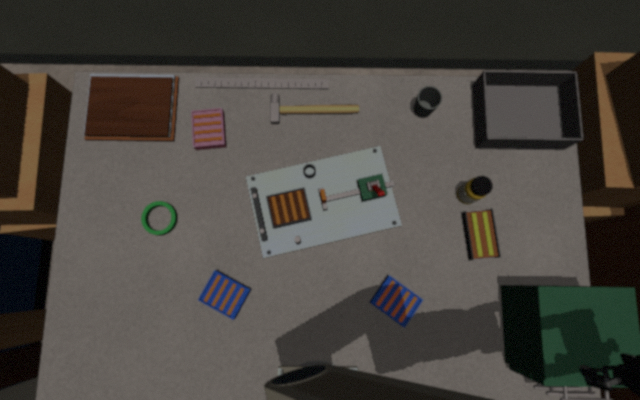

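The die meant is the brown one with orange strips on the jig (top px 288,208). The two blue ones (top px 225,294 and 397,301) and the pink one (208,129) are look-alikes, and the yellow one (481,234) is the spare die. The two crops already confirm this. In the crops the plate corners, tab and lever (leaning towards the robot) are all clear. Next I fit the jig pose from the corners.

```bash
cat >> h.py <<'E'
from scipy.optimize import least_squares
from scipy.spatial.transform import Rotation as Ro
def J(p,q): # pose (x,y,yaw) mm, jig point mm -> world
    c,s=np.cos(p[2]),np.sin(p[2]); return np.array([p[0]+c*q[0]-s*q[1],p[1]+s*q[0]+c*q[1],q[2]])
E
python3 - <<'E'
from h import *
T=lambda x,y:(220+x/3.524,120+y/3.524); S=lambda x,y:(210+x/4,150+y/4)
ob=[('top',T(95,198),(120,190,12)),('top',T(566,92),(120,-210,12)),('top',T(638,372),(-120,-210,12)),('top',T(153,485),(-120,190,12)),
('scene',S(518,488),(120,190,12)),('scene',S(83,316),(120,-210,12)),('scene',S(652,315),(-120,190,12))]
ch=[('top',T(363,265),(0,-21,100)),('scene',S(372,218),(0,-21,100)),('top',T(572,255),(-41,-150,141)),('scene',S(244,112),(-41,-150,141))]
r=lambda p:np.concatenate([proj(n,J(p,q))-u for n,u,q in ob+ch[:]])
s=least_squares(r,[560,-38,.22],loss='soft_l1'); print(s.x, np.round(r(s.x).reshape(-1,2),1).tolist())
np.save('jig.npy',s.x); p=s.x
o=ctrl.observe(); R=Ro.from_rotvec(o['ee_rot']).as_matrix(); print(R.round(3))
a=lambda v:np.degrees(np.arctan2(v[1],v[0])); print('tool x yaw',a(R[:,0]),'tool y yaw',a(R[:,1]),'jig yaw',np.degrees(p[2]))
print('behind tab',J(p,(0,-65,200)),'tab',J(p,(0,-21,100)))
print('tip of lever',J(p,(-41,-150,141)))
E
```

```text
[5.53924109e+02 1.36723149e+00 2.42775992e-01] [[-2.0, -0.5], [-0.4, -0.9], [0.8, -0.2], [-1.2, 0.3], [0.1, -0.5], [-0.7, -1.0], [0.6, -1.6], [4.2, -2.0], [-4.4, -0.3], [-1.2, 1.8], [0.8, -1.3]]
[[ 0.962  0.272 -0.   ]
 [ 0.272 -0.962  0.   ]
 [ 0.    -0.    -1.   ]]
tool x yaw 15.80104527736848 tool y yaw -74.19895471839746 jig yaw 13.910039680778748
behind tab [569.5499875  -61.72660273 200.        ] tab [558.97246965 -19.01693034 100.        ]
tip of lever [ 550.18617954 -154.09024786  141.        ]
```

```bash
python3 - <<'E'
from h import *
T=lambda x,y:(220+x/3.524,120+y/3.524); S=lambda x,y:(210+x/4,150+y/4)
ob=[('top',T(95,198),(120,190,12)),('top',T(566,92),(120,-210,12)),('top',T(638,372),(-120,-210,12)),('top',T(153,485),(-120,190,12)),
('scene',S(518,488),(120,190,12)),('scene',S(83,316),(120,-210,12)),('scene',S(652,315),(-120,190,12))]
ch=[('top',T(363,265),(0,-21,100)),('scene',S(372,218),(0,-21,100)),('top',T(572,255),(-41,-150,141)),('scene',S(244,112),(-41,-150,141))]
def r(p): return np.concatenate([proj(n,J(p,(q[0],q[1]+(p[3] if q[1]==-21 else 0),q[2])))-u for n,u,q in ob+ch])
s=least_squares(r,[560,-38,.22,10],loss='soft_l1'); p=s.x; print(p, np.round(r(p).reshape(-1,2),1).tolist())
np.save('jig.npy',p)
o=ctrl.observe(); R=Ro.from_rotvec(o['ee_rot']).as_matrix(); yaw=np.arctan2(R[1,0],R[0,0])
print('turn rz',yaw-p[2])
for nm,q in dict(hover=(0,-70+p[3],200),behind=(0,-60+p[3],85),tabback=(0,-27+p[3],85)).items():
    w=J(p,q); print(nm,w, 'tool shift mm',R.T@(w-o['eef_pos']))
E
```

```text
[ 5.53765646e+02 -2.40476850e-01  2.43985529e-01  1.43209968e+01] [[-1.5, -0.3], [0.1, -0.9], [1.4, -0.2], [-0.6, 0.4], [-0.2, -0.8], [-1.0, -1.2], [0.2, -1.9], [-0.5, -0.7], [-0.9, 0.8], [-0.5, 1.8], [0.5, -1.5]]
turn rz 0.03179473603180458
hover [567.21613525 -54.27042896 200.        ] tool shift mm [ 530.96768734 -418.2907091    50.32813696]
behind [564.80041501 -44.56660004  85.        ] tool shift mm [ 531.28539954 -428.28027333  165.32860507]
tabback [556.82853821 -12.5439646   85.        ] tool shift mm [ 532.33444906 -461.26359476  165.33015025]
```

>>> {"fn": "apply_moves", "kwargs": {
  "plan": [0,0,0.032,0.531,-0.418,0.05,1,0,0,0.032,0.531,-0.418,0.05,1,0,0,0.032,0.531,-0.418,0.05,1,0,0,0.032,0.531,-0.418,0.05,1,0,0,0.032,0.531,-0.418,0.05,1,0,0,0.032,0.531,-0.418,0.05,1,0,0,0.032,0.531,-0.418,0.05,1,0,0,0.032,0.531,-0.418,0.05,1,0,0,0.032,0.531,-0.418,0.05,1,0,0,0.032,0.531,-0.418,0.05,1,0,0,0.032,0.531,-0.418,0.05,1,0,0,0.032,0.531,-0.418,0.05,1]
}}

```text
time_s: 2.9
eef_pos: [569.2, -51.6, 200.1]
ee_rot: [-3.117, -0.389, -0.002]
ft_force: [-0.5, 0.3, -0.1]
opening: 0.0
```

>>> {"fn": "apply_moves", "kwargs": {
  "plan": [0,0,0,-0.002,0.003,0.05,1,0,0,0,-0.002,0.003,0.09,1,0,0,0,-0.002,0.003,0.118,1,0,0,0,-0.002,0.003,0.118,1]
}}

```text
time_s: 3.4
eef_pos: [566.1, -55.5, 80.3]
ee_rot: [-3.116, -0.387, 0.006]
ft_force: [-0.0, -0.2, 0.7]
opening: 0.2
```

```bash
python3 - <<'E'
from h import *
p=np.load('jig.npy'); o=ctrl.observe(); Rj=Ro.from_euler('z',p[2]).as_matrix()
print('jig coords',Rj.T@(o['eef_pos']-[p[0],p[1],0]), 'F jig',Rj.T@o['ft_force'], o['time_s'])
R=Ro.from_rotvec(o['ee_rot']).as_matrix(); print('yaw err',np.arctan2(R[1,0],R[0,0])-p[2])
a=ctrl.grab_frame('top')[130:270,240:410]; b=ctrl.grab_frame('scene')[130:290,220:390]
k=np.hstack([cv2.resize(a,(400,330),interpolation=2),cv2.resize(b,(351,330),interpolation=2)])
cv2.imwrite('pics/c2.png',k[:,:,::-1])
E
```

```text
jig coords [ -1.39305605 -56.62348508  80.30553749] F jig [-0.0716384  -0.16759093  0.65399452] 3.4
yaw err 0.0033716740301790726
```

View pics/c2.png

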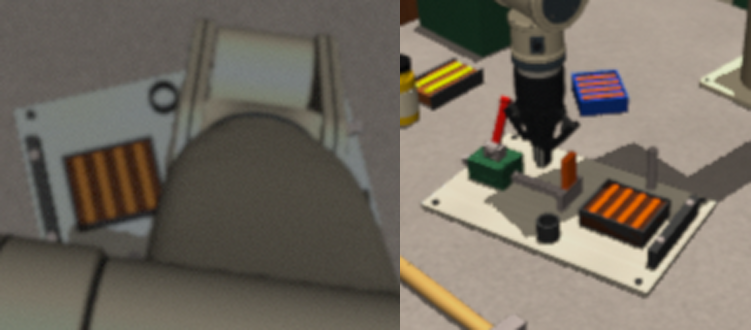

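>>> {"fn": "apply_moves", "kwargs": {
  "plan": [0,0,0,0.001,-0.01,0,1,0,0,0,0.001,-0.018,0,1,0,0,0,0.001,-0.022,0,1,0,0,0,0.001,-0.025,0,1,0,0,0,0.001,-0.028,0,1,0,0,0,0.001,-0.031,0,1,0,0,0,0.001,-0.034,0,1,0,0,0,0.001,-0.037,0,1,0,0,0,0.001,-0.04,0,1,0,0,0,0.001,-0.043,0,1,0,0,0,0.001,-0.045,0,1]
}}

```text
time_s: 4.88
eef_pos: [558.2, -11.5, 82.8]
ee_rot: [3.118, 0.388, 0.002]
ft_force: [0.9, -4.0, -1.1]
opening: 0.1
```

```bash
cat > st.py <<'E'
from h import *
p=np.load('jig.npy'); o=ctrl.observe(); Rj=Ro.from_euler('z',p[2]).as_matrix()
print('jig',(Rj.T@(o['eef_pos']-[p[0],p[1],0])).round(1), 'F',(Rj.T@o['ft_force']).round(1), o['time_s'])
R=Ro.from_rotvec(o['ee_rot']).as_matrix(); print('yaw err',np.arctan2(R[1,0],R[0,0])-p[2],(Rj.T@R).round(3)[2])
E
python3 st.py; python3 - <<'E'
from h import *
b=ctrl.grab_frame('scene')[170:290,240:390]
cv2.imwrite('pics/c3.png',cv2.resize(b,(750,600),interpolation=2)[:,:,::-1])
E
```

```text
jig [  1.6 -12.   82.8] F [-0.1 -4.1 -1.1] 4.875
yaw err 0.003595901880203145 [ 0.001  0.    -1.   ]
```

View pics/c3.png

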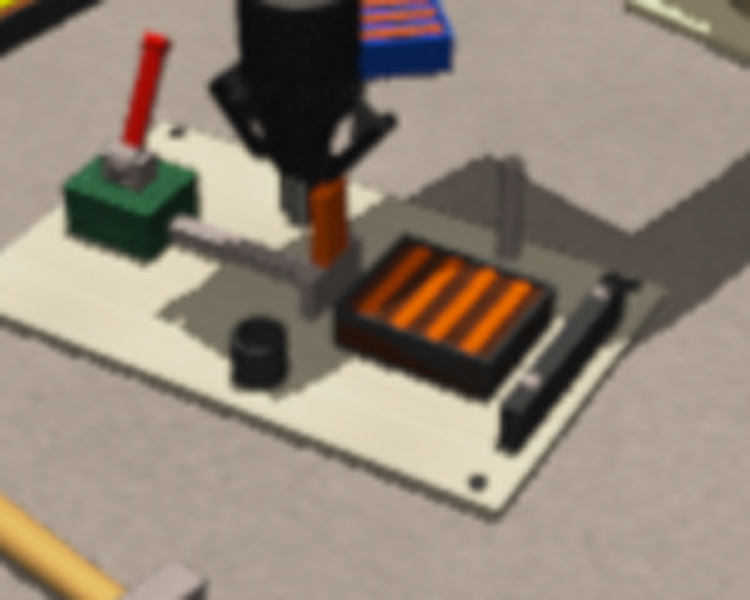

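>>> {"fn": "apply_moves", "kwargs": {
  "plan": [0,0,0,0,-0.002,0,1,0,0,0,0,-0.0035,0,1,0,0,0,0,-0.005,0,1,0,0,0,0,-0.0065,0,1,0,0,0,0,-0.008,0,1,0,0,0,0,-0.0095,0,1,0,0,0,0,-0.011,0,1,0,0,0,0,-0.0125,0,1,0,0,0,0,-0.014,0,1,0,0,0,0,-0.0155,0,1]
}}

```text
time_s: 6.18
eef_pos: [554.4, 3.8, 82.8]
ee_rot: [-3.117, -0.388, -0.002]
ft_force: [-0.0, -3.8, -0.3]
opening: 0.2
```

```bash
python3 st.py; python3 - <<'E'
from h import *
b=ctrl.grab_frame('scene')[190:270,280:380]
cv2.imwrite('pics/c4.png',cv2.resize(b,(700,560),interpolation=2)[:,:,::-1])
E
```

```text
jig [ 1.6  3.8 82.8] F [-0.9 -3.7 -0.3] 6.175
yaw err 0.0036364229319459374 [ 0.002  0.    -1.   ]
```

View pics/c4.png

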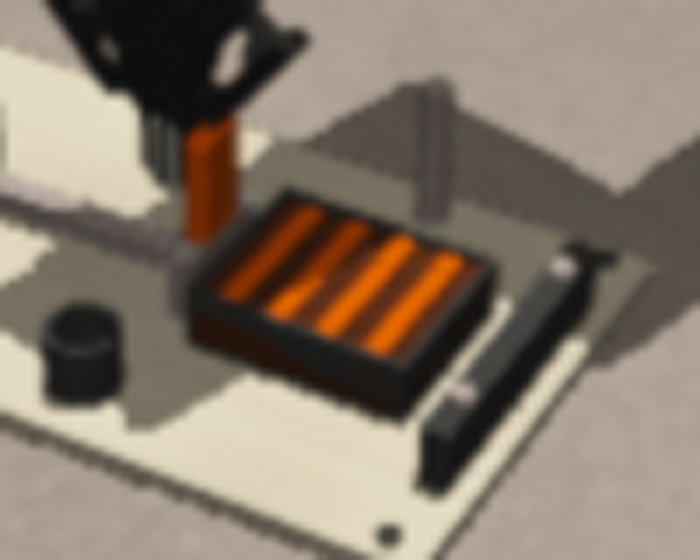

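The foot is at the die, with about 15–20 mm left to the fence.

>>> {"fn": "apply_moves", "kwargs": {
  "plan": [0,0,0,0,-0.0015,0,1,0,0,0,0,-0.003,0,1,0,0,0,0,-0.0045,0,1,0,0,0,0,-0.006,0,1,0,0,0,0,-0.0075,0,1,0,0,0,0,-0.009,0,1,0,0,0,0,-0.0105,0,1]
}}

```text
time_s: 7.1
eef_pos: [552.0, 13.6, 82.8]
ee_rot: [3.117, 0.388, 0.003]
ft_force: [3.0, -7.5, -1.9]
opening: -0.2
```

>>> {"fn": "apply_moves", "kwargs": {
  "plan": [0,0,0,0,-0.001,0,1,0,0,0,0,-0.002,0,1,0,0,0,0,-0.003,0,1,0,0,0,0,-0.004,0,1]
}}

```text
time_s: 7.6
eef_pos: [551.1, 17.0, 82.8]
ee_rot: [3.116, 0.388, 0.003]
ft_force: [2.4, -7.9, -0.9]
opening: 0.3
```

```bash
python3 st.py; python3 - <<'E'
from h import *
b=ctrl.grab_frame('scene')[190:270,280:380]
cv2.imwrite('pics/c5.png',cv2.resize(b,(700,560),interpolation=2)[:,:,::-1])
E
```

```text
jig [ 1.6 17.3 82.8] F [ 0.4 -8.3 -0.9] 7.6
yaw err 0.004014676209952273 [ 0.002  0.002 -1.   ]
```

View pics/c5.png

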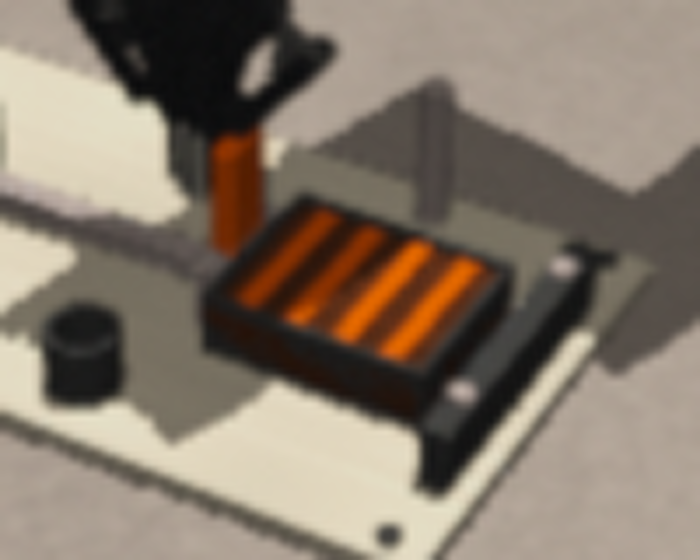

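The die is sliding now: about 8 N in total, squared to the foot, with a gap of roughly 8–10 mm left.

>>> {"fn": "apply_moves", "kwargs": {
  "plan": [0,0,0,0,-0.001,0,1,0,0,0,0,-0.002,0,1,0,0,0,0,-0.003,0,1,0,0,0,0,-0.004,0,1,0,0,0,0,-0.005,0,1]
}}

```text
time_s: 8.28
eef_pos: [550.0, 21.4, 82.8]
ee_rot: [3.115, 0.389, 0.003]
ft_force: [1.7, -7.8, -1.5]
opening: -0.4
```

```bash
python3 st.py
```

```text
jig [ 1.6 21.9 82.8] F [-0.3 -8.  -1.5] 8.275
yaw err 0.004223353241229799 [ 0.002  0.002 -1.   ]
```

>>> {"fn": "apply_moves", "kwargs": {
  "plan": [0,0,0,0,-0.0005,0,1,0,0,0,0,-0.001,0,1,0,0,0,0,-0.0015,0,1,0,0,0,0,-0.002,0,1]
}}

```text
time_s: 8.78
eef_pos: [549.7, 22.8, 82.8]
ee_rot: [3.115, 0.389, 0.004]
ft_force: [2.0, -6.5, -1.6]
opening: -0.0
```

>>> {"fn": "apply_moves", "kwargs": {
  "plan": [0,0,0,0,-0.0005,0,1,0,0,0,0,-0.001,0,1,0,0,0,0,-0.0015,0,1,0,0,0,0,-0.002,0,1]
}}

```text
time_s: 9.28
eef_pos: [549.3, 24.2, 82.8]
ee_rot: [3.114, 0.389, 0.004]
ft_force: [1.7, -7.6, -0.7]
opening: 0.2
```

```bash
python3 st.py
```

```text
jig [ 1.6 24.8 82.8] F [-0.2 -7.8 -0.7] 9.275
yaw err 0.004494074238906576 [ 0.002  0.004 -1.   ]
```

>>> {"fn": "apply_moves", "kwargs": {
  "plan": [0,0,0,0,-0.0006,0,1,0,0,0,0,-0.001,0,1,0,0,0,0,-0.0014,0,1]
}}

```text
time_s: 9.65
eef_pos: [549.1, 25.1, 82.9]
ee_rot: [3.113, 0.389, 0.004]
ft_force: [1.8, -8.0, -1.2]
opening: 0.1
```

>>> {"fn": "apply_moves", "kwargs": {
  "plan": [0,0,0,0,-0.0006,0,1,0,0,0,0,-0.001,0,1,0,0,0,0,-0.0014,0,1]
}}

```text
time_s: 10.02
eef_pos: [548.9, 25.9, 82.9]
ee_rot: [3.112, 0.389, 0.005]
ft_force: [2.7, -7.4, -1.1]
opening: -0.0
```

>>> {"fn": "apply_moves", "kwargs": {
  "plan": [0,0,0,0,-0.0006,0,1,0,0,0,0,-0.001,0,1,0,0,0,0,-0.0014,0,1]
}}

```text
time_s: 10.4
eef_pos: [548.7, 26.7, 82.9]
ee_rot: [3.112, 0.389, 0.005]
ft_force: [1.8, -7.5, -1.4]
opening: 0.3
```

>>> {"fn": "apply_moves", "kwargs": {
  "plan": [0,0,0,0,-0.0006,0,1,0,0,0,0,-0.001,0,1,0,0,0,0,-0.0014,0,1]
}}

```text
time_s: 10.78
eef_pos: [548.5, 27.6, 82.9]
ee_rot: [3.111, 0.389, 0.005]
ft_force: [2.3, -7.2, -1.6]
opening: -0.1
```

>>> {"fn": "apply_moves", "kwargs": {
  "plan": [0,0,0,0,-0.0006,0,1,0,0,0,0,-0.001,0,1,0,0,0,0,-0.0014,0,1]
}}

```text
time_s: 11.15
eef_pos: [548.3, 28.4, 82.9]
ee_rot: [3.11, 0.39, 0.006]
ft_force: [0.7, -7.2, -0.9]
opening: -0.4
```

>>> {"fn": "apply_moves", "kwargs": {
  "plan": [0,0,0,0,-0.0006,0,1,0,0,0,0,-0.001,0,1,0,0,0,0,-0.0014,0,1]
}}

```text
time_s: 11.52
eef_pos: [548.1, 29.2, 82.9]
ee_rot: [3.109, 0.39, 0.006]
ft_force: [2.6, -7.9, 0.5]
opening: 0.3
```

```bash
python3 st.py; python3 - <<'E'
from h import *
b=ctrl.grab_frame('scene')[190:270,280:380]
cv2.imwrite('pics/c6.png',cv2.resize(b,(700,560),interpolation=2)[:,:,::-1])
E
```

```text
jig [ 1.6 30.  82.9] F [ 0.6 -8.3  0.5] 11.525
yaw err 0.0054424397416650006 [ 0.003  0.008 -1.   ]
```

View pics/c6.png

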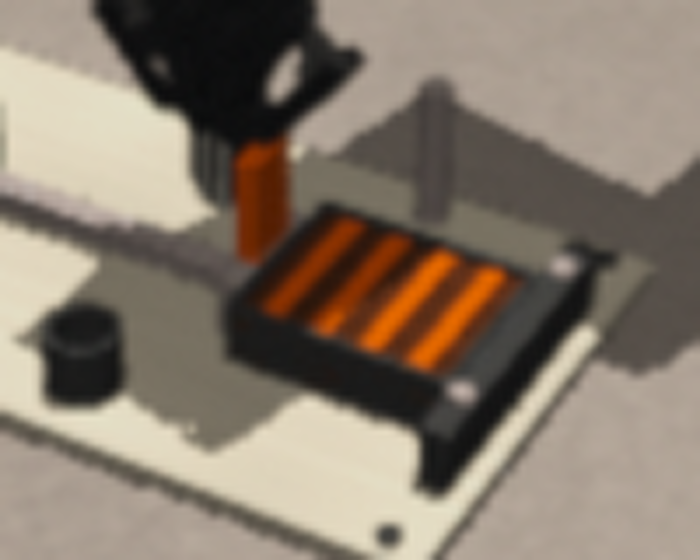

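The die is nearly at the fence. I'll carry on in small steps until the force rises.

>>> {"fn": "apply_moves", "kwargs": {
  "plan": [0,0,0,0,-0.0006,0,1,0,0,0,0,-0.001,0,1,0,0,0,0,-0.0013,0,1]
}}

```text
time_s: 11.95
eef_pos: [547.9, 30.0, 82.9]
ee_rot: [3.109, 0.39, 0.006]
ft_force: [2.9, -7.8, -1.3]
opening: 0.1
```

>>> {"fn": "apply_moves", "kwargs": {
  "plan": [0,0,0,0,-0.0006,0,1,0,0,0,0,-0.001,0,1,0,0,0,0,-0.0013,0,1]
}}

```text
time_s: 12.32
eef_pos: [547.8, 30.4, 82.9]
ee_rot: [3.107, 0.391, 0.007]
ft_force: [2.4, -12.1, -1.2]
opening: 0.1
```

>>> {"fn": "apply_moves", "kwargs": {
  "plan": [0,0,0,0,-0.0006,0,1,0,0,0,0,-0.001,0,1,0,0,0,0,-0.0013,0,1]
}}

```text
time_s: 12.7
eef_pos: [547.8, 30.4, 83.0]
ee_rot: [3.105, 0.391, 0.007]
ft_force: [3.4, -14.1, -1.4]
opening: -0.1
```

It is seated: motion has stopped and the total force is about 14 N, so roughly 11 N on the die. I'll hold briefly.

>>> {"fn": "apply_moves", "kwargs": {
  "plan": [0,0,0,0,-0.0011,0,1,0,0,0,0,-0.0012,0,1,0,0,0,0,-0.0012,0,1,0,0,0,0,-0.0012,0,1,0,0,0,0,-0.0012,0,1]
}}

```text
time_s: 13.32
eef_pos: [547.9, 30.3, 83.0]
ee_rot: [3.104, 0.391, 0.008]
ft_force: [3.4, -11.5, -1.0]
opening: 0.1
```

```bash
python3 st.py; python3 - <<'E'
from h import *
a=ctrl.grab_frame('top')[150:270,240:360];b=ctrl.grab_frame('scene')[190:270,290:370]
k=np.hstack([cv2.resize(x,(390,390),interpolation=2) for x in(a,b)])
cv2.imwrite('pics/c7.png',k[:,:,::-1])
E
```

```text
jig [ 1.7 31.1 83. ] F [  0.5 -12.   -1. ] 13.325
yaw err 0.006951351110082465 [ 0.003  0.014 -1.   ]
```

View pics/c7.png

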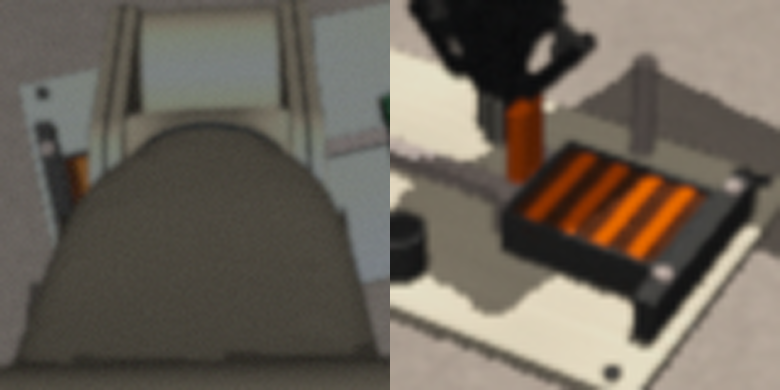

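The scene view shows the die flush and parallel on the fence (foot behind it, no visible gap), with F ≈ 12 N total. Now I retreat, rise and go to the −x side of the lever.

>>> {"fn": "apply_moves", "kwargs": {
  "plan": [0,0,0,0,0.005,0,1,0,0,0,0,0.02,0,1,0.014,0,0.007,0,0.025,-0.06,1,0.014,0,0.007,0,0.03,-0.11,1,0.014,0,0.007,-0.02,0.05,-0.137,1,0.014,0,0.007,-0.05,0.1,-0.137,1,0.014,0,0.007,-0.082,0.15,-0.137,1,0.014,0,0.007,-0.082,0.181,-0.137,1,0.014,0,0.007,-0.082,0.181,-0.137,1]
}}

```text
time_s: 14.55
eef_pos: [512.6, -165.9, 222.4]
ee_rot: [-3.118, -0.377, -0.007]
ft_force: [-0.4, 0.1, -0.1]
opening: 0.1
```

```bash
python3 st.py; python3 - <<'E'
from h import *
b=ctrl.grab_frame('scene')[150:270,230:380]
cv2.imwrite('pics/c8.png',cv2.resize(b,(750,600),interpolation=2)[:,:,::-1])
E
```

```text
jig [ -80.  -150.8  222.4] F [-0.3  0.2 -0.1] 14.55
yaw err -0.003323807559803049 [ 0.004 -0.    -1.   ]
```

View pics/c8.png

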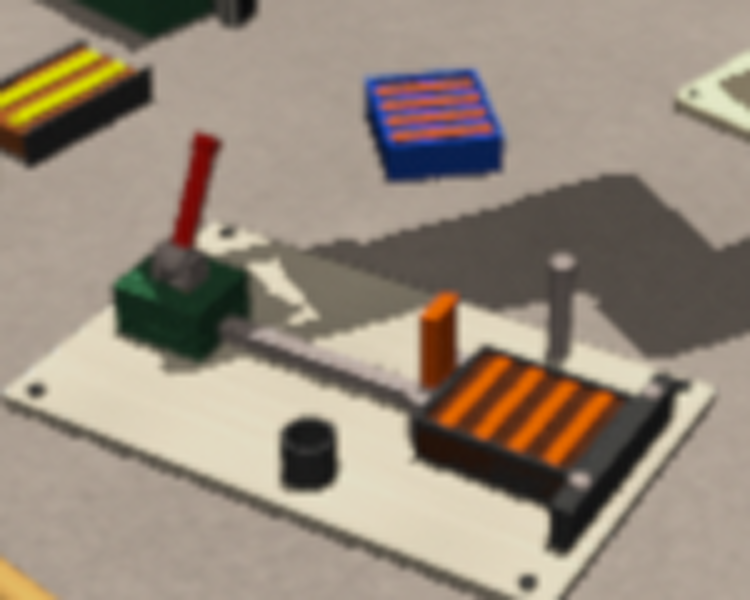

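The stop and the die stayed seated. Now I go down beside the lever.

>>> {"fn": "apply_moves", "kwargs": {
  "plan": [0,0,0,0,0,0.04,1,0,0,0,0,0,0.07,1,0,0,0,0,0,0.085,1,0,0,0,0,0,0.085,1]
}}

```text
time_s: 15.1
eef_pos: [512.0, -163.6, 136.4]
ee_rot: [-3.116, -0.38, -0.002]
ft_force: [0.0, -0.0, 0.8]
opening: -0.1
```

>>> {"fn": "apply_moves", "kwargs": {
  "plan": [0,0,0,0.01,0,0,1,0,0,0,0.016,0,0,1,0,0,0,0.02,0,0,1,0,0,0,0.024,0,0,1,0,0,0,0.027,0,0,1,0,0,0,0.03,0,0,1,0,0,0,0.033,0,0,1]
}}

```text
time_s: 15.98
eef_pos: [543.8, -155.6, 136.4]
ee_rot: [-3.116, -0.38, -0.001]
ft_force: [-3.1, -1.2, 2.5]
opening: -0.1
```

```bash
python3 st.py; python3 - <<'E'
from h import *
b=ctrl.grab_frame('scene')[130:250,210:340]
cv2.imwrite('pics/c9.png',cv2.resize(b,(650,600),interpolation=2)[:,:,::-1])
E
```

```text
jig [ -47.2 -148.4  136.4] F [-3.3 -0.5  2.5] 15.975
yaw err -0.001441789396315507 [ 0.001 -0.002 -1.   ]
```

View pics/c9.png

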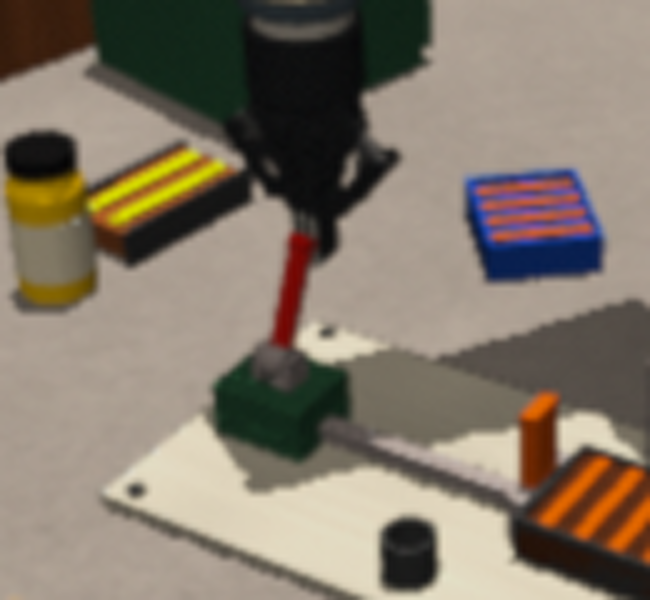

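Contact with the lever has begun, centred on it. Now I push it to upright.

>>> {"fn": "apply_moves", "kwargs": {
  "plan": [0,0,0,0.005,0.001,0,1,0,0,0,0.01,0.001,-0.001,1,0,0,0,0.015,0.001,-0.001,1,0,0,0,0.02,0.001,-0.001,1,0,0,0,0.025,0.001,-0.002,1,0,0,0,0.03,0.001,-0.002,1]
}}

```text
time_s: 16.77
eef_pos: [573.8, -149.3, 138.6]
ee_rot: [-3.116, -0.38, -0.001]
ft_force: [-3.7, -1.5, 3.0]
opening: 0.3
```

```bash
python3 st.py
```

```text
jig [ -16.5 -149.5  138.6] F [-4.  -0.5  3. ] 16.775
yaw err -0.001419417163166986 [ 0.001 -0.002 -1.   ]
```

>>> {"fn": "apply_moves", "kwargs": {
  "plan": [0,0,0,0.006,0,0,1,0,0,0,0.012,0,0,1,0,0,0,0.017,0,0,1,0,0,0,0.023,0,0.001,1,0,0,0,0.028,0,0.003,1,0,0,0,0.033,0,0.005,1,0,0,0,0.038,0,0.0075,1,0,0,0,0.043,0,0.0105,1,0,0,0,0.048,0,0.014,1]
}}

```text
time_s: 17.9
eef_pos: [619.3, -137.8, 124.3]
ee_rot: [-3.116, -0.38, 0.004]
ft_force: [-8.2, -3.7, 3.5]
opening: -0.4
```

```bash
python3 st.py
```

```text
jig [  30.3 -149.3  124.3] F [-8.8 -1.6  3.5] 17.9
yaw err -0.0010996528501907299 [-0.002 -0.003 -1.   ]
```

>>> {"fn": "apply_moves", "kwargs": {
  "plan": [0,0,0,0.005,0,0.004,1,0,0,0,0.009,0,0.008,1,0,0,0,0.012,0,0.012,1,0,0,0,0.014,0,0.016,1,0,0,0,0.015,0,0.019,1,0,0,0,0.016,0,0.022,1,0,0,0,0.016,0,0.022,1]
}}

```text
time_s: 18.77
eef_pos: [634.9, -133.9, 102.0]
ee_rot: [-3.116, -0.38, 0.004]
ft_force: [0.1, 0.1, -0.9]
opening: 0.1
```

```bash
python3 st.py
```

```text
jig [  46.4 -149.2  102. ] F [ 0.1  0.  -0.9] 18.775
yaw err -0.0011829919292710989 [-0.002 -0.003 -1.   ]
```

The force has dropped to zero, so the lever has snapped over. I rise, move clear towards −y and check.

>>> {"fn": "apply_moves", "kwargs": {
  "plan": [0,0,0,0,0,-0.04,1,0,0,0,0,0,-0.09,1,0,0,0,0,0,-0.14,1,0,0,0,0,0.05,-0.14,1,0,0,0,0,0.1,-0.14,1,0,0,0,0,0.1,-0.14,1]
}}

```text
time_s: 19.52
eef_pos: [659.7, -234.5, 242.0]
ee_rot: [-3.118, -0.375, 0.002]
ft_force: [-0.6, 1.2, -0.6]
opening: 0.2
```

```bash
python3 st.py; python3 - <<'E'
from h import *
p=np.load('jig.npy')
a=ctrl.grab_frame('top')[150:270,240:400];b=ctrl.grab_frame('scene')[160:280,220:380]
k=np.vstack([cv2.resize(x,(400,300),interpolation=2) for x in(a,b)])
cv2.imwrite('pics/c10.png',k[:,:,::-1])
for v in(1.7,2.0):
  t=v-.5; q=J(p,(86*np.sin(t),-150,66+86*np.cos(t))); print(v,((proj('scene',q)-[220,160])*2.5+[0,300]).round())
E
```

```text
jig [  46.2 -252.9  242. ] F [-0.3  1.3 -0.6] 19.525
yaw err -0.004492892440756596 [-0.001 -0.002 -1.   ]
1.7 [ 75. 414.]
2.0 [ 74. 432.]
```

View pics/c10.png

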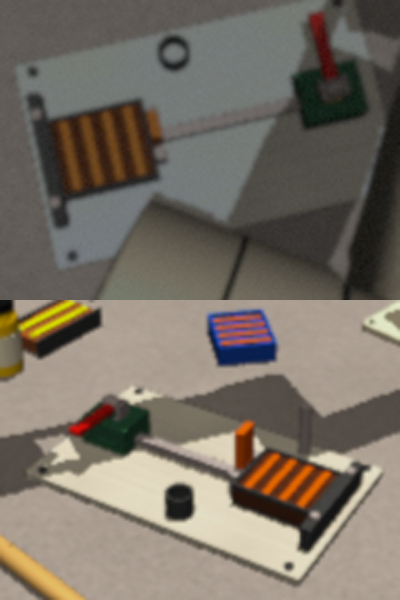

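The lever tip is at crop (72,432), matching the fully-down prediction of (74,432). The die is flush on the fence, the foot is against it and the arm is clear, so I hand in.

```bash
python3 -c "
from bench import ctrl
print(ctrl.job_done(), ctrl.observe()['time_s'])"
```

```text
the job is handed in; nothing more can be done
the job is handed in; nothing more can be done
```

The job is done and handed in; the simulator gave no verdict, so this rests on my own checks.

- **Pressing the die:** I pushed the orange tab from behind with closed fingers until the die stopped against the fence. The wrist force settled at about 12–14 N. Less the 2.5 N drag, that is roughly 9–11 N on the die. I held it for about 0.6 s, then backed off.
- **Lever:** I swung it over centre with the fingertips, with wrist force readings up to about 10 N between moves. It snapped down by itself, and the fingers stopped above it without forcing it.
- **Last checks:** The pictures showed the die flush and square on the fence, the foot against it, and the lever tip where the fully-down position predicts. The round cutter and punch looked undisturbed. The arm was clear, with force readings of about 1 N, which is sensor noise. I had used about 20 of the 64 s.
- **Not checked:** I did not measure the die's final gap or angle numerically, or check the jar, tape roll and spare die by measurement. The arm never worked near those three.
- **One disagreement:** The stop started about 14 mm along its travel, so my first jig fit, which assumed 0, was off. I refitted before moving.

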